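Turn the tumbler mouth-up and crank the glass clamp shut on it

TASK

The square amber tumbler standing mouth-down on the counter is to have its rim polished: turn it over, stand it mouth-up on the bed of the green glass clamp between the open cork-lined jaws, and let go of it. Then crank the handle anticlockwise (seen from above) until the jaws hold the tumbler firmly by two opposite flat sides, squeezing it with less than 60 N, and let go. Do not drop the tumbler, and leave the bottle, cork, jigger and extractor where they are.

Things in the scene. Friction and masses are not known exactly. Their poses are not given: they have to be found in the camera images.
- tumbler: Loose square tumbler of thick amber glass, 62 x 62 mm outside, 92 mm tall, walls 4 mm, base 10 mm thick, straight flat sides, 0.2 to 0.37 kg. Origin: centre of its open mouth, in the rim's plane; +z points from the mouth to the closed base (up at the start, mouth-down on the counter; down once it is mouth-up); x and y are normal to its flat sides. It lies steadily on any flat side.
- tumbler_base (a point): Centre of the outside face of the tumbler's closed base, 92 mm from its origin along +z.
- clamp: Green glass clamp fixed to the counter. Origin: on the counter, below the middle between the open jaws. Bed plate 12 mm thick, 110 mm in x, y from -170 to +85 mm. Fixed jaw at +y (cork face at y = +45 mm), sliding jaw at -y (face at y = -45 mm when open), crank housing 46 x 46 mm, 62 mm high at y = -130 mm. Jaws are 80 mm long in x, 23 mm thick, tops 47 mm above the counter; the x sides are open.
- clamp_bed (a point): Top of the bed plate in the middle between the fully open jaws, 12 mm above the counter: the tumbler's base stands on the bed near here.
- fixed_jaw: The fixed jaw. Origin: middle of its cork face at its lower edge, on the bed (clamp y = +45 mm).
- jaw (a joint): Travel of the sliding jaw towards the fixed jaw in m: 0 fully open (90 mm between cork faces), 0.028 when both faces just touch the sides of a tumbler standing between them (62 mm). It slides the tumbler along the bed until it meets the fixed jaw. Driven by the crank, 16 mm per rad.
- crank (a joint): Turn of the crank in rad, growing anticlockwise from above about a vertical axis: 0 fully open, about 1.75 when the jaws meet the tumbler, at most 2.25. It is stiff (about 2 N at the handle if that turns freely in the grip) and stays where it is left, keeping the jaws tight. With the jaws on the tumbler each further newton at the handle adds about 5 N of jaw force.
- crank_pivot (a point): Point on the crank's vertical axis at the height of the handle's middle, 101 mm above the counter.
- crank_handle (a point): Middle of the upright dark wooden crank handle, 20 mm across, from 81 to 125 mm above the counter, 75 mm from the crank's axis. At crank = 0 it lies from the axis at 210 degrees in the clamp's frame (-x and some -y) and swings through -y towards +x. The steel arm under it is 12 mm thick.
- bottle: Bystander: amber bottle with a steel cap, 64 mm across, 200 mm tall, loose. Origin: centre of its foot.
- cork: Bystander: mallet-head cork standing on its stem, head 44 mm across, 66 mm tall, loose. Origin: centre of its foot.
- jigger: Bystander: waisted steel jigger, 52 mm across, 95 mm tall, loose. Origin: centre of its foot.
- extractor: Bystander: chrome cork extractor with a wooden cross handle, lying flat, 166 mm long (x), 76 mm wide, 24 mm high, loose. Origin: on the counter below its middle.

How it is judged:
On the way, in this order (a step that is already met when the one before it is completed fails the run):
1. The tumbler stands mouth-up on the bed between the open jaws (jaw travel under 15 mm), within 15 mm of the middle of the jaws' length, and the fingers have let go of it (angle between tumbler's own z axis and vertical above 3.07 rad and x of tumbler_base in the frame of clamp between -0.015 and 0.015 m and y of tumbler_base in the frame of clamp between -0.035 and 0.035 m and z of tumbler_base in the frame of clamp between 0.008 and 0.016 m and contact force between the fingers and tumbler below 0.05 N and value of joint jaw below 0.015 m), for 0.2 s.
2. The jaws are cranked shut on two flat sides of the tumbler and the fixed jaw is pressed with more than 2 N (angle between tumbler's own z axis and vertical above 3.07 rad and x of tumbler_base in the frame of clamp between -0.015 and 0.015 m and y of tumbler_base in the frame of clamp between -0.035 and 0.035 m and z of tumbler_base in the frame of clamp between 0.008 and 0.016 m and value of joint jaw between 0.0255 and 0.03 m and contact force between tumbler and fixed_jaw above 2 N), for 0.2 s.
At the end, for the whole second after the job is handed in: The tumbler rests mouth-up on the bed (base within 4 mm of it, upright within 4 degrees, within 15 mm of the jaws' middle along their length), held square between the jaws (jaw travel 25.5 to 30 mm) with over 2 N on the fixed jaw; the robot touches nothing (all of step 2 and linear speed of tumbler below 0.02 m/s and angular speed of tumbler below 0.1 rad/s and contact force between the fingers and anything else below 0.05 N).
It fails at once if The tumbler falls or topples free: faster than 0.6 m/s while the fingers do not touch it (linear speed of tumbler above 0.6 m/s and contact force between the fingers and tumbler below 0.05 N).
It fails at once if The tumbler is squeezed or driven against the fixed jaw with more than 60 N (contact force between tumbler and fixed_jaw above 60 N).
It fails at once if The bottle, cork, jigger or extractor is moved by more than 25 mm (distance of any of bottle, cork, jigger, extractor from where it was at the start of the episode above 0.025 m).
It also fails if it takes over 72 s, if anything falls off the work surface, if the arm or the gripper's body presses on something with over 40 N, if the wrist force passes 120 N, or if a joint passes its speed limit or range.

ROBOT

A 6-joint arm with a two-finger parallel gripper is mounted at the origin on the work surface. World frame = base frame: x ahead of the robot, y to its left, z up, the work surface at z = 0. Lengths are in m, angles in rad, forces in N, time in s.
With the tool pointing down it reaches from about 0.375 to 0.9 m from the base axis. Payload 3.1 kg.
Tool frame: the origin (TCP) lies between the finger pads; the fingertips stand 19 mm ahead of it and the grasp point (between the pads) is the TCP; z points along the fingers, y is the line along which they close (so a half turn about z gives the same grasp; the last joint's range is limited). The gripper opens to 87 mm and grips with 3 to 60 N. Pads are 19 mm wide; open, the fingers measure 117 mm over their backs; the gripper's body (75 mm by 190 mm) begins 51 mm behind the grasp point.
Start: joints at [0.926, 0.527, 1.433, -0, 1.181, -0.178], TCP at [0.281, 0.558, 0.242] pointing down, gripper open.
Joint ranges: [-3.08, 3.08], [-0.75, 2.2], [0.22, 2.44], [-1.43, 4.57], [0, 2.65], [-2.85, 2.85]. Speed limits (rad/s): [2.79, 2.79, 3.14, 3.14, 3.14, 3.14].

INTERFACE

Orientations are given as a unit quaternion [x, y, z, w].
In Python, from rig import telemetry, viewer, hand_in gives the robot as it stands. The module is installed in compiled form; this text tells all that it offers.
- The arm moves only by the shell command python3 -m creep 'ROWS' [FORCE]. ROWS is JSON, a list of rows, each an object with "translation": the shift along the tool's x, y, z in mm, a list of three; "roll": the turn about the tool's z in degrees; "gripper": the finger opening in mm, from 0 to 87. In form: [{"translation": [tx, ty, tz], "roll": roll, "gripper": gripper}, ...]. A call has 1 to 5 rows; each row is the pose to reach, as a shift and turn from the pose commanded when the call began, along the tool's axes at that moment; what a row does not reach only later rows make up. A row lasts 1/12 s, in which the tool goes at most 41.7 mm and 7.16 degrees, less where a joint would pass 70% of its speed; a pose out of reach is approached as far as the arm can. A call with a gripper value outside its range is refused whole. The fingers move at their own pace and stop on an object; FORCE is the grip in N (left out, the last holds). Time passes only in rows, so rows that repeat a pose let the fingers close. It gives the time, the measured TCP pose, the force, the opening and the grip force at its end, in the units of the state.
- telemetry.get_obs(): the state, without advancing time (a new reading comes with each control period).
- viewer.camera(name): name is "scene" or "top" or "wrist"; returns the picture (384x512x3 uint8, blue, green, red); there is no depth.
- viewer.camera_info(name): a dict with "intrinsics" (3x3 intrinsics, pixels), "rvec" (rotation vector, rad) and "tvec" (3), from world to camera coordinates, as OpenCV has them; the wrist camera has in their place "hand_eye" (4x4, takes a point from camera to tool coordinates, whose origin is the TCP and whose axes are the flange's). Camera axes: x right, y down, z forward; pixel columns grow to the right and rows downward; lengths in m; the calibration is good to about 2 mm. A picture is of the moment at which its call begins: read the wrist's pose just before it. camera_info takes no time and is no camera call.
- hand_in(): hands the job in; it is judged then, once.
Trained networks look in the newest picture that a camera, given by its name, has taken for a name from the list of things; names that differ only in an ending like _2 or _b are one class to them, and where a whole thing is asked for, a point or a joint stands for the part that bears it (a point fixed in the world has none). Each returns a list of dicts, best first, with "p" (0 to 1); they miss things now and then, are a little off and sometimes report something else, mostly with a low value. They report only what shows in the picture. A call takes as long as a camera call.
- viewer.recognise(camera, thing): "bbox" ([left, top, width, height] in pixels, round what is visible of it).
The state is a dict: "time": time; "q": joint angles; "joint_velocities": joint speeds; "joint_torque": joint torques, N m; "position": TCP position; "tool_rot": TCP orientation; "ft_force": force on the tool from outside, world axes, zero at the start; "moment": the same for the moment, N m; "grip_width": finger opening in m; "grip_force": force on a finger pad.
Only numpy, scipy, OpenCV 4.12 (cv2) and the standard library are available. Lean on these libraries where they do the work, as an engineer would, in place of code of your own. Each camera call takes 0.05 s, during which the arm holds its last target. There are 200 camera calls.

## Working session

There is one attempt and no reset: what is moved stays moved. The work goes in short steps, Python scripts to look and compute and a shell command to move; the robot and the scene stay as the last step left them, time stands still between calls to the robot, and variables do not carry over. Pictures are saved under pics/ and viewed, at most 10 in all, crops included, and the job is handed in when it is done.

```bash
mkdir -p pics
cat > h.py <<'E'
import numpy as np, cv2
from scipy.spatial.transform import Rotation as R
from rig import telemetry, viewer, hand_in
def cam(name):
    i=viewer.camera_info(name); K=np.array(i["intrinsics"],float)
    if name=="wrist":
        o=telemetry.get_obs(); T=np.eye(4); T[:3,:3]=R.from_quat(o["tool_rot"]).as_matrix(); T[:3,3]=o["position"]
        C=np.linalg.inv(T@np.array(i["hand_eye"])); return K,C[:3,:3],C[:3,3]
    return K,cv2.Rodrigues(np.array(i["rvec"],float))[0],np.array(i["tvec"],float).ravel()
def ray(c,u,v,z):
    K,Rm,t=c; o=-Rm.T@t; d=Rm.T@np.linalg.inv(K)@[u,v,1]; return o+d*(z-o[2])/d[2]
def proj(c,P):
    K,Rm,t=c; p=(K@(Rm@np.atleast_2d(P).T+t[:,None])).T; return p[:,:2]/p[:,2:]
def snap(name,f=None,crop=None,s=1):
    im=viewer.camera(name)
    if f:
        j=im if crop is None else im[crop[1]:crop[3],crop[0]:crop[2]]
        cv2.imwrite("pics/"+f,cv2.resize(j,None,fx=s,fy=s,interpolation=cv2.INTER_CUBIC))
    return im
E
python3 - <<'E'
from h import *
print(telemetry.get_obs())
a=snap("scene");b=snap("top")
cv2.imwrite("pics/scene0.png",cv2.resize(a,None,fx=1.5,fy=1.5)); cv2.imwrite("pics/top0.png",cv2.resize(b,None,fx=1.5,fy=1.5))
for n in ["scene","top"]:
    c=cam(n);print(n,"cam at",(-c[1].T@c[2]).round(3))
    for t in ["tumbler","clamp","crank_handle","fixed_jaw","jaw","bottle","cork","jigger","extractor"]:
        for r in viewer.recognise(n,t)[:2]:
            x,y,w,h=r["bbox"]; print(t,round(r["p"],2),np.round(r["bbox"]),ray(c,x+w/2,y+h/2,0.05)[:2].round(3))
E
```

```text
{'time': 0.0, 'q': array([ 9.26495479e-01,  5.28435765e-01,  1.43387310e+00, -1.91591469e-05,
        1.18139253e+00, -1.78479321e-01]), 'joint_velocities': array([-6.59897255e-05,  8.10255006e-04,  9.01389750e-04,  1.54632306e-03,
        1.07028638e-03, -6.25651948e-04]), 'joint_torque': array([-2.07718144e-04, -4.40035880e+01, -1.76592118e+01,  6.30984502e-02,
        5.80968847e-02, -1.47742462e-04]), 'position': array([0.28027694, 0.55787517, 0.24059955]), 'tool_rot': array([ 2.30806990e-01,  9.72998983e-01, -9.69944303e-04, -4.13507084e-04]), 'ft_force': array([-0.21795133, -0.3933865 ,  0.03577786]), 'moment': array([0.00477885, 0.02600293, 0.02784133]), 'grip_force': 0.0, 'grip_width': 0.08714158065466593}
scene cam at [ 1.514 -0.527  0.91 ]
tumbler 0.61 [285. 150.  22.  40.] [0.541 0.245]
tumbler 0.29 [238. 240.  18.  32.] [ 0.77  -0.077]
clamp 0.89 [111. 199. 119.  61.] [ 0.578 -0.193]
crank_handle 0.53 [113. 202.  34.  29.] [ 0.466 -0.259]
fixed_jaw 0.75 [201. 205.  18.  24.] [ 0.593 -0.083]
jaw 0.69 [154. 214.  26.  28.] [ 0.566 -0.195]
jaw 0.6 [114. 200. 114.  61.] [ 0.581 -0.191]
bottle 0.71 [277. 174.  24.  70.] [0.681 0.115]
cork 0.76 [239. 240.  14.  30.] [ 0.766 -0.077]
jigger 0.57 [327. 182.  21.  36.] [0.727 0.252]
extractor 0.78 [340. 151.  41.  23.] [0.625 0.433]
extractor 0.15 [276. 174.  26.  69.] [0.681 0.115]
top cam at [0.528 0.075 1.022]
tumbler 0.59 [170. 201.  36.  32.] [0.54  0.243]
clamp 0.98 [298. 180. 122.  66.] [ 0.547 -0.178]
crank_handle 0.74 [166. 204.  40.  35.] [0.53 0.25]
crank_handle 0.72 [388. 208.  32.  41.] [ 0.508 -0.288]
fixed_jaw 0.86 [309. 187.  10.  34.] [ 0.569 -0.069]
jaw 0.81 [351. 195.  31.  30.] [ 0.553 -0.197]
bottle 0.78 [242. 119.  32.  38.] [0.736 0.069]
cork 0.84 [303. 120.  20.  20.] [ 0.754 -0.07 ]
jigger 0.68 [180. 128.  20.  28.] [0.73  0.238]
extractor 0.82 [ 84. 161.  34.  67.] [0.598 0.461]
```

View pics/top0.png

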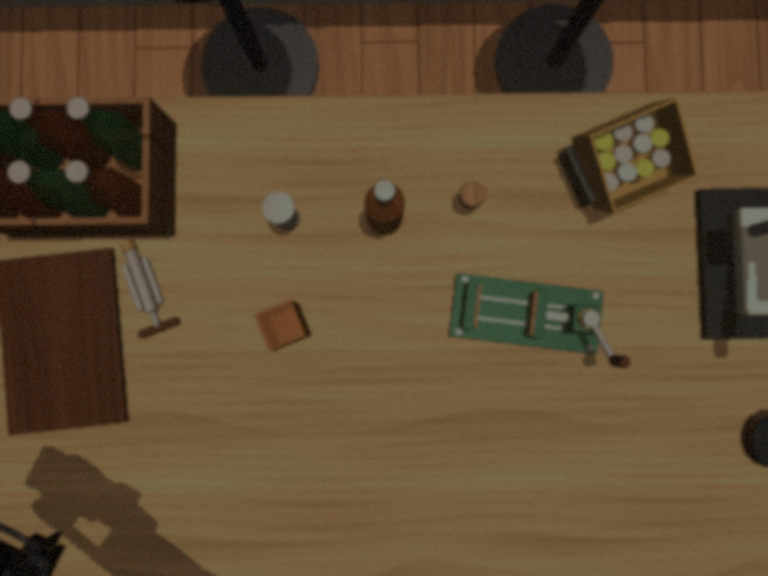

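View pics/scene0.png

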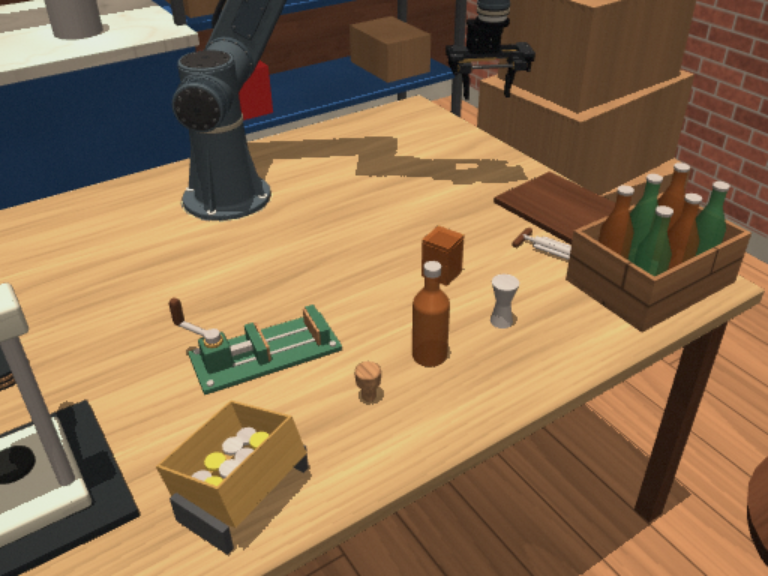

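```bash
cat > fit.py <<'E'
from h import *
from scipy.optimize import minimize
def boxpts(b,p):
    x0,x1,y0,y1,z0,z1=b; P=np.array([[x,y,z] for x in(x0,x1) for y in(y0,y1) for z in(z0,z1)],float)
    c,s=np.cos(p[2]),np.sin(p[2]); return np.c_[p[0]+c*P[:,0]-s*P[:,1],p[1]+s*P[:,0]+c*P[:,1],P[:,2]]
def fit(c,mask,boxes,p0,sc=8):
    m=cv2.resize(mask,None,fx=sc,fy=sc,interpolation=cv2.INTER_LINEAR)>127
    ys,xs=np.where(m); o=np.array([xs.min()-80,ys.min()-80]); m=m[o[1]:ys.max()+80,o[0]:xs.max()+80]
    def cost(p):
        r=np.zeros(m.shape,np.uint8)
        for b in boxes:
            q=(proj(c,boxpts(b,p))+.5)*sc-.5-o
            cv2.fillConvexPoly(r,cv2.convexHull(np.round(q).astype(np.int32)),1)
        r=r>0; return 1-(r&m).sum()/(r|m).sum()
    best=min((minimize(cost,[p0[0],p0[1],a],method="Nelder-Mead",options=dict(initial_simplex=np.array([p0[0],p0[1],a])+np.array([[0,0,0],[.01,0,0],[0,.01,0],[0,0,.15]]))) for a in p0[2]),key=lambda r:r.fun)
    return best.x.round(4),np.degrees(best.x[2]).round(1),round(best.fun,3)
TUM=[(-.031,.031,-.031,.031,0,.092)]
CL=[(-.055,.055,-.17,.085,0,.012),(-.04,.04,.045,.068,0,.047),(-.04,.04,-.068,-.045,0,.047),(-.023,.023,-.153,-.107,0,.062)]
def mask(im,box,lo,hi):
    x,y,w,h=box; k=np.zeros(im.shape[:2],np.uint8); k[y:y+h,x:x+w]=255
    m=cv2.inRange(cv2.cvtColor(im,cv2.COLOR_BGR2HSV),lo,hi)&k
    n,l,s,_=cv2.connectedComponentsWithStats(m); return np.uint8(l==1+s[1:,4].argmax())*255
E
python3 - <<'E'
from fit import *
im=snap("top"); c=cam("top"); hsv=cv2.cvtColor(im,cv2.COLOR_BGR2HSV)
print("tum",hsv[216,190],"table",hsv[240,190],"green",hsv[220,330],"shadow",hsv[218,204])
m=mask(im,(160,190,56,54),(3,165,60),(14,255,255)); print((m>0).sum())
m2=cv2.morphologyEx(mask(im,(290,170,120,75),(50,60,20),(95,255,255)),cv2.MORPH_CLOSE,np.ones((9,9)))
vis=np.vstack([np.hstack([im[185:245,155:225],cv2.cvtColor(m[185:245,155:225],8)]) ]); 
cv2.imwrite("pics/m.png",cv2.resize(np.hstack([im[165:260,290:430],cv2.cvtColor(m2[165:260,290:430],8)]),None,fx=2.5,fy=2.5))
print("tumbler",fit(c,m,TUM,(.54,.245,[0,.35,-.35])))
print("clamp",fit(c,m2,CL,(.56,-.12,[0,.1,-.1])))
E
```

```text
tum [ 12 163 111] table [ 16 123 114] green [60 73 80] shadow [ 15 141  58]
329
tumbler (array([0.5398, 0.2424, 0.2075]), np.float64(11.9), np.float64(0.599))
clamp (array([ 0.5643, -0.1227, -0.1367]), np.float64(-7.8), np.float64(0.379))
```

```bash
cat >> fit.py <<'E'
def gc(im,box,pad=8):
    x,y,w,h=[int(round(v)) for v in box]; m=np.zeros(im.shape[:2],np.uint8)
    x0,y0=x-pad,y-pad; sub=im[max(y-25,0):y+h+25,max(x-25,0):x+w+25].copy(); sub=cv2.resize(sub,None,fx=3,fy=3,interpolation=cv2.INTER_CUBIC)
    k=np.full(sub.shape[:2],cv2.GC_BGD,np.uint8); a=min(25,x),min(25,y)
    X,Y=a[0]*3,a[1]*3; k[Y-6:Y+h*3+6,X-6:X+w*3+6]=cv2.GC_PR_FGD
    k[Y+h:Y+2*h,X+w:X+2*w]=cv2.GC_FGD
    cv2.grabCut(sub,k,None,np.zeros((1,65)),np.zeros((1,65)),6,cv2.GC_INIT_WITH_MASK)
    f=np.uint8((k==1)|(k==3))*255; f=cv2.resize(f,None,fx=1/3,fy=1/3,interpolation=cv2.INTER_AREA)
    yy,xx=max(y-25,0),max(x-25,0); m[yy:yy+f.shape[0],xx:xx+f.shape[1]]=f; return m
E
python3 - <<'E'
from fit import *
im=snap("top"); c=cam("top")
m=gc(im,(170,201,32,32)); m2=gc(im,(298,180,105,56))
b,g,r=[im[...,i].astype(int) for i in range(3)]
m3=np.uint8((g>r+3))*255; k=np.zeros_like(m3);k[170:250,290:410]=255; m3=cv2.morphologyEx(m3&k,cv2.MORPH_CLOSE,np.ones((9,9)))
n,l,s,_=cv2.connectedComponentsWithStats(m3); m3=np.uint8(l==1+s[1:,4].argmax())*255
P=lambda a:cv2.resize(a[170:250,150:430] if a.ndim==3 else cv2.cvtColor(a,8)[170:250,150:430],None,fx=2.5,fy=2.5)
cv2.imwrite("pics/m2.png",np.vstack([P(im),P(m|m2)[:,:],P(m3)])[:600])
print("tumbler",fit(c,m,TUM,(.54,.245,[0,.35,-.35])))
print("clamp",fit(c,m2,CL,(.56,-.12,[0,.1,-.1])))
print("clamp3",fit(c,m3,CL,(.56,-.12,[0,.1,-.1])))
E
```

```text
tumbler (array([0.5419, 0.2421, 0.3625]), np.float64(20.8), np.float64(0.06))
clamp (array([ 0.5641, -0.1243, -0.1333]), np.float64(-7.6), np.float64(0.021))
clamp3 (array([ 0.5641, -0.1248, -0.1309]), np.float64(-7.5), np.float64(0.086))
```

View pics/m2.png

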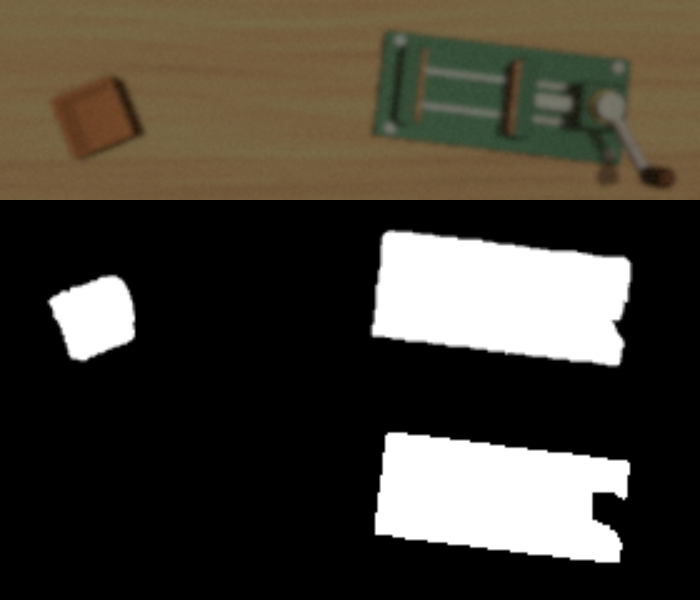

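The masks give the tumbler at about (0.542, 0.242), yaw 20.8°, and the clamp at (0.564, -0.1245), yaw -7.6°. In the top view (1.5x) the handle is near (620, 361).

The tool can only roll, so I'll tip the tumbler over in two steps. First I grip it off-centre and arc it onto its side, then I regrip near the mouth and swing it upright.

```bash
cat >> h.py <<'E'
def yaw():
    y=R.from_quat(telemetry.get_obs()["tool_rot"]).as_matrix()[:,1]; return np.degrees(np.arctan2(y[1],y[0]))
def togo(x,y,z,yw):
    o=telemetry.get_obs(); Rm=R.from_quat(o["tool_rot"]).as_matrix(); d=Rm.T@(np.array([x,y,z])-o["position"])*1000
    r=(yaw()-yw+90)%180-90
    print("go",d.round(1),"roll",round(r,1),"| t",round(o["time"],2),"pos",o["position"].round(4),"yaw",round(yaw(),1),"F",o["ft_force"].round(2),"w",round(o["grip_width"]*1e3,1),"gf",round(o["grip_force"],2))
E
python3 -m creep '[{"translation":[-40,-15,4],"roll":-7,"gripper":87},{"translation":[-78,-30,8],"roll":-14,"gripper":87},{"translation":[-116,-45,12],"roll":-21,"gripper":87},{"translation":[-155,-60,16],"roll":-28,"gripper":87},{"translation":[-193,-75,20],"roll":-35,"gripper":87}]'
python3 -c "
from h import *
togo(.5606,.2492,.2,110.8)"
```

```text
time: 1.52
position: [0.4127, 0.4123, 0.2227]
tool_rot: [-0.063, 0.998, 0.0, 0.0]
ft_force: [0.6, 0.4, 0.2]
grip_width: 0.0869
grip_force: 0.0
go [-126.2 -180.4   22.7] roll -13.5 | t 1.52 pos [0.4127 0.4123 0.2227] yaw 97.3 F [0.61 0.39 0.23] w 86.9 gf 0.0
```

```bash
python3 -m creep '[{"translation":[-22,-33,4],"roll":-3,"gripper":87},{"translation":[-44,-66,8],"roll":-6,"gripper":87},{"translation":[-66,-99,13],"roll":-9,"gripper":87},{"translation":[-88,-132,17],"roll":-12,"gripper":87},{"translation":[-110,-162,21],"roll":-13,"gripper":87}]' >/dev/null
python3 -m creep '[{"translation":[0,0,0],"roll":0,"gripper":87}]'
python3 - <<'E'
from fit import *
togo(.5606,.2492,.2,110.8)
im=snap("wrist","w1.png"); print(viewer.recognise("wrist","tumbler")[:2])
c=cam("wrist"); print((-c[1].T@c[2]).round(3)); 
for z in (0,.092): print(proj(c,boxpts((-.031,.031,-.031,.031,z,z+1e-4),(.5419,.2421,.3625)))[::2].round(0).tolist())
E
```

```text
time: 2.02
position: [0.5459, 0.2606, 0.2012]
tool_rot: [-0.17, 0.985, -0.001, 0.002]
ft_force: [-0.6, 1.8, 1.4]
grip_width: 0.087
grip_force: 0.0
go [-10.1 -15.7   1.3] roll -1.2 | t 2.02 pos [0.5459 0.2606 0.2012] yaw 109.6 F [-0.55  1.84  1.37] w 87.0 gf 0.0
[{'bbox': [187.6, 131.8, 84.1, 92.3], 'p': 0.64}]
[0.463 0.238 0.344]
[[197.0, 136.0], [257.0, 135.0], [201.0, 193.0], [258.0, 192.0]]
[[179.0, 152.0], [260.0, 150.0], [186.0, 226.0], [261.0, 225.0]]
```

View pics/w1.png

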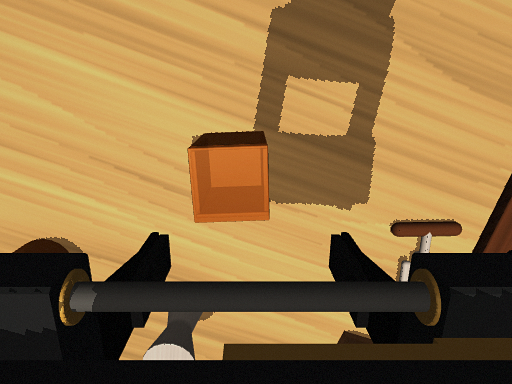

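The wrist picture shows the base face with corners at about (188,148), (269,146), (269,220) and (194,222), roughly 8 px off the prediction. I'll refine the pose from those corners.

Run:
```python
from fit import *
from scipy.optimize import least_squares
im=snap("wrist"); c=cam("wrist"); togo(.5606,.2492,.2,110.8)
g=cv2.cvtColor(im,7); P=np.array([[188,148],[269,146],[194,222],[269,219]],np.float32)
f=lambda p:(proj(c,boxpts((-.031,.031,-.031,.031,.092,.0921),p))[::2]-P).ravel()
s=least_squares(f,[.542,.242,.3625]); print(s.x.round(4),np.degrees(s.x[2]).round(1),s.fun.round(1))
x,y,w,h=viewer.recognise("wrist","tumbler")[0]["bbox"]; m=gc(im,(x,y,w,h)); print("fit",fit(c,m,TUM,(s.x[0],s.x[1],[.36,.3]),4))
t=s.x[2]; e=np.array([np.cos(t),np.sin(t)]); q=s.x[:2]+.02*e; print(q); togo(q[0],q[1],.2,np.degrees(t)+90)
```

```text
go [-13.7 -22.3   1.5] roll -1.0 | t 2.17 pos [0.5402 0.2656 0.2015] yaw 109.8 F [-0.89  0.19 -0.25] w 87.1 gf 0.0
[0.5351 0.2485 0.372 ] 21.3 [-0.2 -0.8 -0.2 -0.9  0.   0.4  0.5  1.5]
fit (array([0.5402, 0.2438, 0.3839]), np.float64(22.0), np.float64(0.011))
[0.55373391 0.25575629]
go [ -9.8 -14.7   1.6] roll -1.4 | t 2.22 pos [0.5395 0.2663 0.2016] yaw 109.9 F [-0.38  0.62  1.25] w 86.9 gf 0.0
```

```bash
python3 -m creep '[{"translation":[-13.5,-22,0],"roll":-1.6,"gripper":87},{"translation":[-13.5,-22,0],"roll":-1.6,"gripper":87},{"translation":[-13.5,-22,0],"roll":-1.6,"gripper":87},{"translation":[-13.5,-22,0],"roll":-1.6,"gripper":87}]' >/dev/null
python3 - <<'E'
from fit import *
c=cam("wrist"); im=snap("wrist"); togo(.5596,.2503,.046,111.5)
x,y,w,h=viewer.recognise("wrist","tumbler")[0]["bbox"]; m=gc(im,(x,y,w,h)); p=fit(c,m,TUM,(.541,.243,[.36,.3]),4); print("fit",p)
E
```

```text
go [ -0.3  -0.9 155.7] roll 0.1 | t 2.6 pos [0.5592 0.251  0.2017] yaw 111.6 F [-0.28 -0.28  0.01] w 86.8 gf 0.0
fit (array([0.5418, 0.2429, 0.3791]), np.float64(21.7), np.float64(0.022))
```

```bash
python3 -m creep '[{"translation":[-0.3,-0.8,38],"roll":0,"gripper":87},{"translation":[-0.3,-0.8,76],"roll":0,"gripper":87},{"translation":[-0.3,-0.8,114],"roll":0,"gripper":87},{"translation":[-0.3,-0.8,140],"roll":0,"gripper":87},{"translation":[-0.3,-0.8,154.5],"roll":0,"gripper":87}]' >/dev/null
python3 -m creep '[{"translation":[0,0,0],"roll":0,"gripper":87},{"translation":[0,0,0],"roll":0,"gripper":70},{"translation":[0,0,0],"roll":0,"gripper":55},{"translation":[0,0,0],"roll":0,"gripper":50},{"translation":[0,0,0],"roll":0,"gripper":50}]' 4
python3 -m creep '[{"translation":[0,0,0],"roll":0,"gripper":50},{"translation":[0,0,0],"roll":0,"gripper":50},{"translation":[0,0,0],"roll":0,"gripper":50}]' 
python3 -c "
from h import *
togo(.5596,.2503,.046,111.5)"
```

```text
time: 3.48
position: [0.5621, 0.2496, 0.0489]
tool_rot: [-0.186, 0.982, 0.0, 0.002]
ft_force: [0.1, -0.6, -0.2]
grip_width: 0.068
grip_force: 0.0
time: 3.73
position: [0.5619, 0.2494, 0.0486]
tool_rot: [-0.186, 0.982, 0.0, 0.001]
ft_force: [-1.2, 0.1, 5.6]
grip_width: 0.0619
grip_force: 4.0
go [1.9 1.7 2.6] roll -0.0 | t 3.73 pos [0.5619 0.2494 0.0486] yaw 111.5 F [-1.16  0.1   5.59] w 61.9 gf 4.0
```

```bash
python3 -m creep '[{"translation":[3.5,0,-3.6],"roll":0,"gripper":50},{"translation":[7.3,0,-6.8],"roll":0,"gripper":50},{"translation":[11.3,0,-9.8],"roll":0,"gripper":50},{"translation":[15.4,0,-12.5],"roll":0,"gripper":50},{"translation":[19.8,0,-14.9],"roll":0,"gripper":50}]' 4
python3 -c "
from h import *
snap('scene','s1.png',(255,110,345,215),6); togo(.5621,.2496,.0489,111.5)"
```

```text
time: 4.15
position: [0.5419, 0.2416, 0.0621]
tool_rot: [-0.186, 0.982, -0.0, -0.0]
ft_force: [0.3, 0.3, -1.9]
grip_width: 0.0617
grip_force: 4.0
go [-22.8  -0.1  13.5] roll -0.0 | t 4.2 pos [0.5409 0.2413 0.0624] yaw 111.5 F [-1.13 -0.66 -1.92] w 61.9 gf 4.0
```

View pics/s1.png

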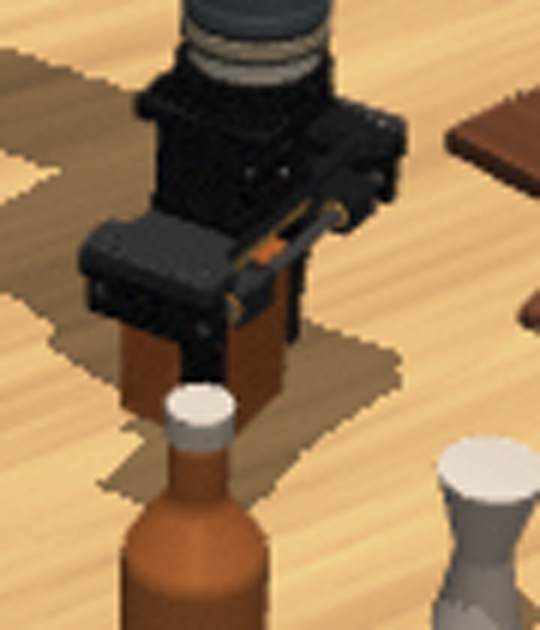

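The tumbler lifted level: its edges are still vertical near (230-285, 270-430) in the crop, so the pads hold it against its own weight. I'll set it down, regrip it centrally at 55 mm, and tip it by pushing its lower wall against the back of the clamp's fixed jaw.

```bash
python3 -m creep '[{"translation":[0,0,5],"roll":0,"gripper":50},{"translation":[0,0,10],"roll":0,"gripper":50},{"translation":[0,0,14],"roll":0,"gripper":50},{"translation":[0,0,14.5],"roll":0,"gripper":50},{"translation":[0,0,14.5],"roll":0,"gripper":50}]' >/dev/null
python3 -m creep '[{"translation":[0,0,0],"roll":0,"gripper":75},{"translation":[0,0,0],"roll":0,"gripper":80},{"translation":[10,0,-3],"roll":0,"gripper":80},{"translation":[21,0,-6],"roll":0,"gripper":80},{"translation":[21,0,-6],"roll":0,"gripper":80}]'
python3 - <<'E'
from fit import *
togo(.5621-.0198*1.07,.2496-.0078*1.07,.055,111.5)
c=cam("wrist"); im=snap("wrist"); x,y,w,h=viewer.recognise("wrist","tumbler")[0]["bbox"]; print(x,y,w,h)
c=cam("scene");
viewer.camera("scene")
for t in ["bottle","cork","jigger","extractor"]:
    x,y,w,h=viewer.recognise("scene",t)[0]["bbox"]; print(t,ray(c,x+w/2,y+h-w*.25,0).round(3))
E
```

```text
time: 5.03
position: [0.521, 0.2337, 0.0539]
tool_rot: [-0.186, 0.982, -0.0, -0.002]
ft_force: [-0.4, -0.9, 0.2]
grip_width: 0.0787
grip_force: 0.0
go [-21.4  -0.2  -1.2] roll -0.0 | t 5.03 pos [0.521  0.2337 0.0539] yaw 111.5 F [-0.38 -0.87  0.23] w 78.7 gf 0.0
160.2 181.7 176.8 177.4
bottle [0.732 0.078 0.   ]
cork [ 0.761 -0.077 -0.   ]
jigger [0.528 0.231 0.   ]
extractor [0.578 0.485 0.   ]
```

```bash
python3 -m creep '[{"translation":[0,0,0],"roll":0,"gripper":50},{"translation":[0,0,0],"roll":0,"gripper":50},{"translation":[0,0,0],"roll":0,"gripper":50},{"translation":[0,0,-5],"roll":0,"gripper":50},{"translation":[0,0,-25],"roll":0,"gripper":50}]' 5
python3 -m creep '[{"translation":[0,0,-20],"roll":-5,"gripper":50},{"translation":[0,0,-50],"roll":-10,"gripper":50},{"translation":[0,0,-80],"roll":-16,"gripper":50},{"translation":[0,0,-90],"roll":-23,"gripper":50},{"translation":[0,0,-90],"roll":-30,"gripper":50}]'
python3 - <<'E'
from h import *
print(telemetry.get_obs()["q"].round(2))
b=np.array([.564,-.1245]); e=np.array([np.sin(np.radians(7.6)),np.cos(np.radians(7.6))])
p=b+.14*e; togo(p[0],p[1],.15,172.4)
E
```

```text
time: 5.8
position: [0.5207, 0.2335, 0.0762]
tool_rot: [-0.186, 0.982, -0.0, -0.004]
ft_force: [-0.9, -0.3, -1.4]
grip_width: 0.0616
grip_force: 5.0
time: 6.22
position: [0.525, 0.2347, 0.1722]
tool_rot: [-0.437, 0.899, -0.001, 0.003]
ft_force: [0.8, 0.2, -1.7]
grip_width: 0.0623
grip_force: 5.0
[ 0.23  0.55  1.63 -0.    0.96 -2.25]
go [ 137.9 -181.3   22.3] roll -30.6 | t 6.22 pos [0.525  0.2347 0.1722] yaw 141.8 F [ 0.83  0.19 -1.69] w 62.3 gf 5.0
```

```bash
python3 -m creep '[{"translation":[20,-26,4],"roll":7,"gripper":50},{"translation":[45,-59,8],"roll":14,"gripper":50},{"translation":[70,-92,12],"roll":21,"gripper":50},{"translation":[95,-125,16],"roll":28,"gripper":50},{"translation":[115,-150,20],"roll":35,"gripper":50}]' >/dev/null
python3 -m creep '[{"translation":[0,0,0],"roll":7,"gripper":50},{"translation":[0,0,0],"roll":14,"gripper":50},{"translation":[0,0,0],"roll":21,"gripper":50},{"translation":[0,0,0],"roll":28,"gripper":50},{"translation":[0,0,0],"roll":35,"gripper":50}]' >/dev/null
python3 -m creep '[{"translation":[0,0,0],"roll":7,"gripper":50},{"translation":[0,0,0],"roll":14,"gripper":50},{"translation":[0,0,0],"roll":21,"gripper":50},{"translation":[0,0,0],"roll":28,"gripper":50},{"translation":[0,0,0],"roll":35,"gripper":50}]' >/dev/null
python3 -m creep '[{"translation":[0,0,0],"roll":7,"gripper":50},{"translation":[0,0,0],"roll":14,"gripper":50},{"translation":[0,0,0],"roll":21,"gripper":50},{"translation":[0,0,0],"roll":28,"gripper":50},{"translation":[0,0,0],"roll":35,"gripper":50}]' >/dev/null
python3 - <<'E'
from h import *
print(telemetry.get_obs()["q"].round(2))
b=np.array([.564,-.1245]); e=np.array([np.sin(np.radians(7.6)),np.cos(np.radians(7.6))])
p=b+.125*e; togo(p[0],p[1],.15,-7.6)
E
```

```text
[-0.11  0.58  1.66 -0.    0.91 -0.13]
go [-51.7  11.2  -1.5] roll 8.7 | t 7.88 pos [0.5683 0.0508 0.1485] yaw 1.1 F [-0.32 -0.66 -2.02] w 61.9 gf 4.99
```

```bash
python3 -m creep '[{"translation":[-26,5,10],"roll":5,"gripper":50},{"translation":[-52,11,30],"roll":8.7,"gripper":50},{"translation":[-52,11,60],"roll":8.7,"gripper":50},{"translation":[-52,11,67],"roll":8.7,"gripper":50},{"translation":[-52,11,67],"roll":8.7,"gripper":50}]' >/dev/null
python3 - <<'E'
from h import *
b=np.array([.564,-.1245]); e=np.array([np.sin(np.radians(7.6)),np.cos(np.radians(7.6))])
p=b+.068*e; togo(p[0],p[1],.081,-7.6)
E
```

```text
go [-56.8   1.8  -1.9] roll 0.4 | t 8.3 pos [ 5.784e-01 -5.000e-04  7.920e-02] yaw -7.2 F [ 0.12  1.15 -2.1 ] w 62.2 gf 5.0
```

```bash
python3 -m creep '[{"translation":[-10,1.5,-2],"roll":0.4,"gripper":50},{"translation":[-18,1.5,-2],"roll":0.4,"gripper":50},{"translation":[-25,1.5,-2],"roll":0.4,"gripper":50},{"translation":[-30,1.5,-2],"roll":0.4,"gripper":50},{"translation":[-35,1.5,-2],"roll":0.4,"gripper":50}]'
python3 -m creep '[{"translation":[-5,0,0],"roll":0,"gripper":50},{"translation":[-10,0,0],"roll":0,"gripper":50},{"translation":[-15,0,0],"roll":0,"gripper":50},{"translation":[-20,0,0],"roll":0,"gripper":50},{"translation":[-22,0,0],"roll":0,"gripper":50}]'
python3 - <<'E'
from h import *
b=np.array([.564,-.1245]); e=np.array([np.sin(np.radians(7.6)),np.cos(np.radians(7.6))])
p=b+.068*e; togo(p[0],p[1],.081,-7.6)
snap('scene','s2.png',(120,130,290,270),4)
E
```

```text
time: 8.72
position: [0.5791, -0.0358, 0.085]
tool_rot: [0.753, 0.658, 0.001, 0.001]
ft_force: [0.8, 3.8, 1.0]
grip_width: 0.0619
grip_force: 5.0
time: 9.13
position: [0.5757, -0.0585, 0.0838]
tool_rot: [0.753, 0.658, 0.0, 0.001]
ft_force: [0.8, 2.2, 1.9]
grip_width: 0.0619
grip_force: 5.0
go [ 1.1 -2.9  2.8] roll -0.0 | t 9.13 pos [ 0.5757 -0.0585  0.0838] yaw -7.6 F [0.84 2.19 1.92] w 61.9 gf 5.0
```

View pics/s2.png

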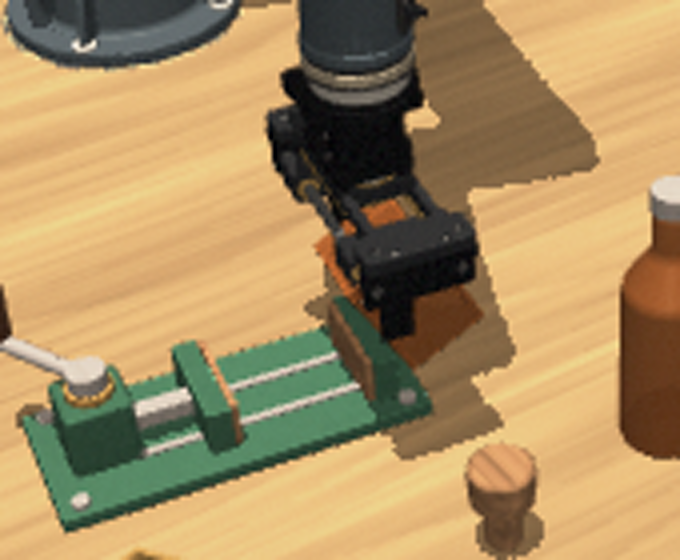

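The crop shows the tumbler at (320-480, 200-360), tilted about 50° against the fixed jaw with its mouth low on the +y side. I'll back away and press it flat on the counter.

```bash
python3 -m creep '[{"translation":[20,0,-2],"roll":0,"gripper":50},{"translation":[50,0,0],"roll":0,"gripper":50},{"translation":[80,0,5],"roll":0,"gripper":50},{"translation":[85,0,15],"roll":0,"gripper":50},{"translation":[85,0,20],"roll":0,"gripper":50}]'
python3 -m creep '[{"translation":[0,0,5],"roll":0,"gripper":50},{"translation":[0,0,10],"roll":0,"gripper":50},{"translation":[0,0,15],"roll":0,"gripper":50},{"translation":[0,0,20],"roll":0,"gripper":50},{"translation":[0,0,24],"roll":0,"gripper":50}]'
python3 - <<'E'
from h import *
b=np.array([.564,-.1245]); e=np.array([np.sin(np.radians(7.6)),np.cos(np.radians(7.6))])
p=b+.150*e; togo(p[0],p[1],.033,-7.6)
E
```

```text
time: 9.6
position: [0.5854, 0.028, 0.062]
tool_rot: [0.751, 0.66, -0.001, -0.001]
ft_force: [-0.0, -0.1, -1.9]
grip_width: 0.0621
grip_force: 5.0
time: 10.02
position: [0.5853, 0.0245, 0.0398]
tool_rot: [0.753, 0.658, -0.002, -0.001]
ft_force: [-4.0, -1.2, 7.2]
grip_width: 0.0618
grip_force: 5.0
go [-0.5 -1.3  6.8] roll -0.1 | t 10.02 pos [0.5853 0.0245 0.0398] yaw -7.7 F [-3.98 -1.18  7.22] w 61.8 gf 5.0
```

```bash
python3 -m creep '[{"translation":[0,0,1.5],"roll":0,"gripper":50},{"translation":[0,0,3],"roll":0,"gripper":50},{"translation":[0,0,4.5],"roll":0,"gripper":50},{"translation":[0,0,6],"roll":0,"gripper":50},{"translation":[0,0,6],"roll":0,"gripper":50}]'
python3 - <<'E'
from h import *
togo(.58,.02,.033,-7.6)
im=snap('wrist'); im2=snap('scene'); cv2.imwrite('pics/j.png',np.hstack([cv2.resize(im,(400,300)),cv2.resize(im2[130:250,160:320],(400,300),interpolation=2)]))
E
```

```text
time: 10.43
position: [0.5852, 0.0243, 0.0339]
tool_rot: [0.753, 0.658, -0.002, -0.001]
ft_force: [-3.1, -1.1, 5.4]
grip_width: 0.0622
grip_force: 5.0
go [-5.  -4.6  0.9] roll -0.1 | t 10.43 pos [0.5852 0.0243 0.0339] yaw -7.7 F [-3.13 -1.09  5.42] w 62.2 gf 5.0
```

View pics/j.png

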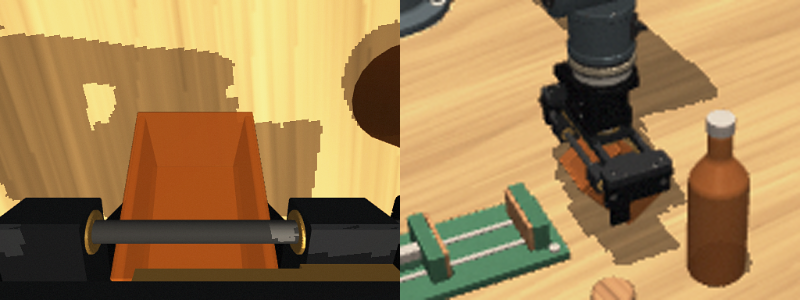

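```bash
python3 -m creep '[{"translation":[0,0,0],"roll":0,"gripper":70},{"translation":[0,0,0],"roll":0,"gripper":82},{"translation":[0,0,-10],"roll":0,"gripper":84},{"translation":[-25,0,-50],"roll":0,"gripper":84},{"translation":[-50,0,-90],"roll":0,"gripper":84}]' 
python3 -m creep '[{"translation":[0,0,-40],"roll":0,"gripper":84},{"translation":[0,0,-70],"roll":0,"gripper":84},{"translation":[0,0,-70],"roll":0,"gripper":84},{"translation":[0,0,-70],"roll":0,"gripper":84}]'
python3 - <<'E'
from fit import *
c=cam("wrist"); im=snap("wrist"); r=viewer.recognise("wrist","tumbler"); print(r[:2]); togo(.58,.02,.033,-7.6)
m=gc(im,r[0]["bbox"]); p=fit(c,m,[(-.031,.031,-.046,.046,0,.062)],(.585,.02,[-.13,-.2]),4); print("fit",p)
q=im.copy(); q[m>127]=q[m>127]//2+[127,0,0]; cv2.imwrite("pics/w3.png",np.hstack([im,q])[:, :])
cv2.imwrite("pics/w3.png",cv2.resize(np.hstack([im,q]),(800,300)))
E
```

```text
time: 10.95
position: [0.5798, -0.0166, 0.1138]
tool_rot: [0.752, 0.659, -0.001, -0.002]
ft_force: [0.1, 0.4, 0.1]
grip_width: 0.0822
grip_force: 0.0
time: 11.28
position: [0.5826, -0.0176, 0.1871]
tool_rot: [0.753, 0.658, 0.002, 0.003]
ft_force: [0.6, -0.0, 0.6]
grip_width: 0.084
grip_force: 0.0
[{'bbox': [205.2, 112.8, 83.0, 114.1], 'p': 0.89}]
go [ 36.5  -4.9 150.8] roll -0.0 | t 11.38 pos [ 0.5802 -0.0169  0.1838] yaw -7.6 F [-0.28  0.07 -0.26] w 84.2 gf 0.0
fit (array([ 5.821e-01, -3.000e-04, -1.317e-01]), np.float64(-7.5), np.float64(0.021))
```

View pics/w3.png

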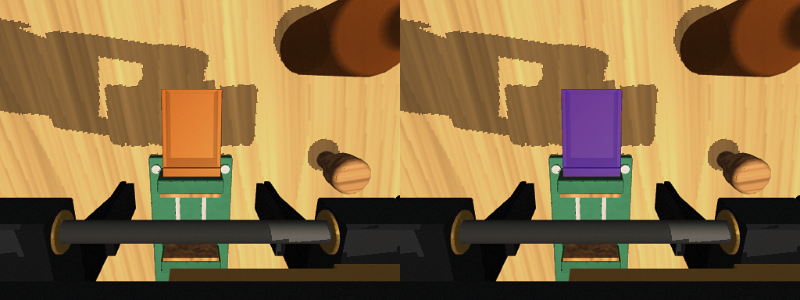

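Run:
```python
from fit import *
L=[(-.031,.031,-.046,.046,0,.062)]
for n in ("wrist","scene","top"):
    c=cam(n); im=snap(n); r=viewer.recognise(n,"tumbler")
    for k in r[:2]:
        m=gc(im,k["bbox"]); p=fit(c,m,L,(.585,.02,[-.13,-.2]),4); d=p[0][:2]-[.564,-.1245]; th=np.radians(-7.6)
        print(n,round(k["p"],2),np.round(k["bbox"]),p,"clamp xy",round(d[0]*np.cos(th)+d[1]*np.sin(th),4),round(-d[0]*np.sin(th)+d[1]*np.cos(th),4))
    if n=="wrist":
        k=viewer.recognise(n,"clamp")[0]; print(np.round(k["bbox"])); P=boxpts((-.055,.055,-.17,.085,0,.012),(.564,-.1245,-.1326)); print(proj(c,P).round(0).tolist()[2:4],proj(c,P).round(0).tolist()[6:8])
        b,g,rr=[im[...,i].astype(int) for i in range(3)]; M=(g>rr+8)&(g>b); 
        for row in (196,200,204,208,212,216,220,224,228): 
            xs=np.where(M[row,150:340])[0]+150; print(row,(xs.min(),xs.max()) if len(xs) else None,end=" ")
togo(.58,.02,.033,-7.6)
```

```text
wrist 0.96 [210. 116.  82. 113.] (array([ 0.5822, -0.0007, -0.1345]), np.float64(-7.7), np.float64(0.021)) clamp xy 0.0017 0.1251
[196. 199. 108. 161.]
[[195.0, 199.0], [193.0, 203.0]] [[301.0, 199.0], [302.0, 203.0]]
196 None 200 (np.int64(196), np.int64(299)) 204 (np.int64(194), np.int64(301)) 208 (np.int64(194), np.int64(301)) 212 (np.int64(194), np.int64(301)) 216 (np.int64(194), np.int64(300)) 220 (np.int64(195), np.int64(300)) 224 (np.int64(195), np.int64(300)) 228 (np.int64(195), np.int64(300)) scene 0.75 [215. 189.  38.  36.] (array([ 0.5704,  0.0045, -0.2187]), np.float64(-12.5), np.float64(0.059)) clamp xy -0.0107 0.1287
top 0.51 [268. 185.   8.  28.] (array([ 0.5858,  0.0024, -0.0999]), np.float64(-5.7), np.float64(0.674)) clamp xy 0.0048 0.1287
go [ 36.6  -5.  150.3] roll -0.0 | t 11.73 pos [ 0.5804 -0.017   0.1832] yaw -7.6 F [ 0.18  0.13 -0.53] w 84.0 gf 0.0
```

```bash
python3 -m creep '[{"translation":[30,-0.4,20],"roll":0,"gripper":84},{"translation":[48,-0.4,55],"roll":0,"gripper":84},{"translation":[48,-0.4,95],"roll":0,"gripper":84},{"translation":[48,-0.4,130],"roll":0,"gripper":84},{"translation":[48,-0.4,150],"roll":0,"gripper":84}]' >/dev/null
python3 -m creep '[{"translation":[0,0,0],"roll":0,"gripper":84},{"translation":[0,0,0],"roll":0,"gripper":70},{"translation":[0,0,0],"roll":0,"gripper":55},{"translation":[0,0,0],"roll":0,"gripper":50},{"translation":[0,0,0],"roll":0,"gripper":50}]' 3.5
python3 -m creep '[{"translation":[0,0,-8],"roll":0,"gripper":50},{"translation":[0,0,-20],"roll":0,"gripper":50},{"translation":[0,0,-32],"roll":0,"gripper":50},{"translation":[0,0,-44],"roll":0,"gripper":50},{"translation":[0,0,-56],"roll":0,"gripper":50}]'
python3 - <<'E'
from fit import *
im=snap("wrist","w4.png"); b,g,r=[im[...,i].astype(int) for i in range(3)]
togo(.58,.02,.033,-7.6); print(viewer.recognise("wrist","tumbler")[:1]); viewer.camera("scene"); print(viewer.recognise("scene","tumbler")[:1])
E
```

```text
time: 12.57
position: [0.5881, 0.0302, 0.0362]
tool_rot: [0.753, 0.658, 0.001, 0.001]
ft_force: [-1.7, 1.4, 1.5]
grip_width: 0.065
grip_force: 0.6
time: 12.98
position: [0.5871, 0.0304, 0.0922]
tool_rot: [0.752, 0.659, 0.0, 0.001]
ft_force: [0.4, -0.1, -1.3]
grip_width: 0.0621
grip_force: 3.5
go [-11.4  -7.4  61.3] roll -0.0 | t 13.03 pos [0.5885 0.0303 0.0944] yaw -7.6 F [ 0.21 -0.6   0.34] w 62.1 gf 3.48
[{'bbox': [180.9, 188.4, 137.5, 129.1], 'p': 0.89}]
[{'bbox': [239.0, 241.8, 14.7, 27.6], 'p': 0.73}]
```

Run:
```python
from fit import *
c=cam("wrist"); o=telemetry.get_obs(); T=R.from_quat(o["tool_rot"]).as_matrix()
im=snap("wrist"); print(np.round(viewer.recognise("wrist","tumbler")[0]["bbox"]))
for a in (10,16,22):
  for th in (0,10,20,45,60,75,90):
    t=np.radians(th); P=[]
    for l in (-a,92-a):           # along axis from mouth to base
        for s in (-31,31):
            for y in (-31,31):
                # horizontal: base dir = -x tool, up normal = -z tool; rotate base down by th
                x=-l*np.cos(t)-s*np.sin(t)*-1*-1; z=l*np.sin(t)-s*np.cos(t); P.append([x,y,z])
    Q=o["position"]+(T@(np.array(P)/1000).T).T; q=proj(c,Q); lo,hi=q.min(0),q.max(0); print(a,th,np.r_[lo,hi-lo].round(0))
```

```text
[181. 194. 139. 134.]
10 0 [169. 227. 159. 231.]
10 10 [170. 220. 159. 214.]
10 20 [170. 214. 157. 195.]
10 45 [175. 205. 148. 144.]
10 60 [178. 205. 141. 139.]
10 75 [181. 199. 137. 145.]
10 90 [177. 170. 144. 168.]
16 0 [168. 217. 161. 232.]
16 10 [168. 211. 162. 217.]
16 20 [168. 206. 161. 200.]
16 45 [172. 200. 154. 149.]
16 60 [175. 203. 147. 145.]
16 75 [178. 199. 142. 151.]
16 90 [174. 173. 150. 175.]
22 0 [167. 207. 164. 233.]
22 10 [166. 201. 166. 220.]
22 20 [166. 197. 166. 204.]
22 45 [169. 194. 161. 154.]
22 60 [172. 200. 154. 151.]
22 75 [175. 199. 148. 158.]
22 90 [171. 175. 156. 183.]
```

View pics/w4.png

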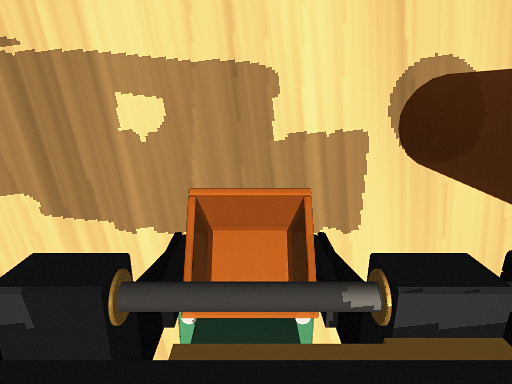

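Looking from the wrist, I now see into the open mouth at (187-318, 188-317), so the tumbler swung mouth-up. Next I press it square on the counter and release it.

```bash
python3 -m creep '[{"translation":[0,0,4],"roll":0,"gripper":50},{"translation":[0,0,8],"roll":0,"gripper":50},{"translation":[0,0,10],"roll":0,"gripper":50},{"translation":[0,0,12],"roll":0,"gripper":50}]'
python3 -m creep '[{"translation":[0,0,1],"roll":0,"gripper":50},{"translation":[0,0,2],"roll":0,"gripper":50},{"translation":[0,0,2],"roll":0,"gripper":50}]'
python3 - <<'E'
from h import *
viewer.camera("wrist"); print(np.round(viewer.recognise("wrist","tumbler")[0]["bbox"])); togo(.5871,.03,.079,-7.6)
E
```

```text
time: 13.62
position: [0.5887, 0.03, 0.0785]
tool_rot: [0.753, 0.659, 0.001, 0.002]
ft_force: [3.2, -1.0, 5.9]
grip_width: 0.0619
grip_force: 3.5
time: 13.87
position: [0.588, 0.0302, 0.0764]
tool_rot: [0.753, 0.659, 0.001, 0.001]
ft_force: [3.1, -0.4, 3.8]
grip_width: 0.0622
grip_force: 3.5
[175. 207. 148. 138.]
go [-0.4 -0.2 -2.6] roll -0.0 | t 13.97 pos [0.5874 0.0304 0.0764] yaw -7.6 F [ 3.29 -2.37  4.9 ] w 62.4 gf 3.5
```

```bash
cat > tilt.py <<'E'
from fit import *
from scipy.optimize import least_squares
def rim(p,T):
    a,th,s0,y0=p; t=np.radians(th); P=[]
    for s in (31,-31):      # s=+31: upper face when lying -> goes to base-dir side? sorted below
        for y in (-31,31):
            l=-a; u=s+s0
            P.append([-l*np.cos(t)-u*np.sin(t),y+y0,l*np.sin(t)-u*np.cos(t)])
    return np.array(P)/1000
def solve(corn,c,o):
    T=R.from_quat(o["tool_rot"]).as_matrix()
    def f(p):
        q=proj(c,o["position"]+(T@rim(p,T).T).T); q=q[np.lexsort((q[:,0],q[:,1].round(-1)))]; return np.r_[(q-corn).ravel(),(p[2])*.3]
    b=min((least_squares(f,[14,t,0,0]) for t in (30,50,70,90,105)),key=lambda s:s.cost); return b.x.round(1),b.cost.round(1)
E
python3 - <<'E'
from tilt import *
o=telemetry.get_obs(); c=cam("wrist")
print("w4",solve(np.array([[188,189],[312,189],[181,317],[319,317]],float),c,o))
im=snap("wrist"); cv2.imwrite("pics/w5.png",im)
b,g,r=[im[...,i].astype(int) for i in range(3)]; M=((r>g*1.7)&(r>90)); M=np.uint8(M)*255
n,l,s,_=cv2.connectedComponentsWithStats(M); k=[i for i in range(1,n) if s[i,4]>150]; print(s[k].tolist())
for row in range(196,345,5):
    xs=np.where(M[row,150:360])[0]+150; print(row,(int(xs.min()),int(xs.max())) if len(xs) else None,end="; ")
E
```

```text
w4 (array([ 6.3, 53. , -9.9,  0.5]), np.float64(7.3))
[[178, 206, 144, 76, 3108], [178, 227, 9, 55, 386], [178, 312, 9, 32, 185], [312, 312, 9, 32, 169]]
196 None; 201 None; 206 (206, 292); 211 (210, 291); 216 (210, 289); 221 (178, 321); 226 (207, 319); 231 (178, 321); 236 (178, 321); 241 (178, 321); 246 (178, 321); 251 (178, 321); 256 (178, 321); 261 (178, 321); 266 (178, 321); 271 (178, 321); 276 (178, 321); 281 (178, 321); 286 None; 291 None; 296 None; 301 None; 306 None; 311 None; 316 (178, 320); 321 (178, 320); 326 (178, 320); 331 (179, 320); 336 (179, 320); 341 (179, 320);
```

Run:
```python
from tilt import *
o=telemetry.get_obs(); c=cam("wrist")
for k in ([[178,207],[321,207],[179,344],[320,344]],[[176,207],[323,207],[178,344],[321,344]]): print("w5",solve(np.array(k,float),c,o))
T=R.from_quat(o["tool_rot"]).as_matrix()
for th in (50,60,70,80,90,100):
    q=proj(c,o["position"]+(T@rim((14,th,0,0),T).T).T); print(th,q.round(0).tolist())
im=cv2.imread("pics/w5.png"); print(np.sum(abs(cv2.Sobel(cv2.cvtColor(im,6),cv2.CV_64F,0,1)[195:350,215:285]),1).round(-2).astype(int).tolist())
```

```text
w5 (array([15.8, 76.9, -2.6,  0.3]), np.float64(2.1))
w5 (array([18.3, 79.6, -4. ,  0.3]), np.float64(4.0))
50 [[174.0, 342.0], [324.0, 342.0], [185.0, 202.0], [313.0, 202.0]]
60 [[176.0, 346.0], [322.0, 346.0], [183.0, 204.0], [315.0, 204.0]]
70 [[179.0, 348.0], [319.0, 348.0], [180.0, 208.0], [318.0, 208.0]]
80 [[181.0, 347.0], [317.0, 347.0], [177.0, 214.0], [320.0, 214.0]]
90 [[184.0, 344.0], [314.0, 344.0], [175.0, 224.0], [323.0, 224.0]]
100 [[186.0, 339.0], [312.0, 339.0], [173.0, 235.0], [325.0, 235.0]]
[300, 300, 400, 300, 300, 300, 400, 500, 10300, 25600, 9300, 7400, 1700, 400, 300, 200, 300, 300, 300, 300, 300, 3200, 16100, 20400, 9700, 3000, 1900, 1700, 1300, 7100, 11100, 8100, 10900, 700, 200, 200, 200, 300, 200, 300, 300, 300, 200, 200, 200, 200, 200, 300, 300, 200, 200, 200, 200, 200, 200, 200, 200, 300, 200, 200, 200, 300, 200, 300, 200, 200, 200, 200, 200, 200, 200, 300, 200, 200, 200, 200, 200, 200, 200, 200, 700, 1300, 900, 700, 1200, 21700, 43600, 18400, 4400, 2800, 1900, 1500, 1200, 1300, 1300, 800, 600, 800, 1100, 900, 600, 700, 500, 400, 400, 300, 300, 500, 400, 500, 400, 400, 1000, 1400, 1100, 1600, 5600, 3800, 600, 300, 300, 300, 300, 300, 300, 300, 300, 300, 400, 300, 600, 1000, 600, 400, 300, 300, 600, 700, 400, 300, 300, 300, 400, 400, 400, 300, 400, 2800, 10700, 7400, 500, 300, 300, 200, 300]
```

Run:
```python
from tilt import *
o=telemetry.get_obs(); c=cam("wrist"); T=R.from_quat(o["tool_rot"]).as_matrix()
for k in ([[176,218],[323,218],[179,344],[320,344]],[[175,219],[323,219],[180,344],[320,344]]):
    p,e=solve(np.array(k,float),c,o); print("w5",p,e)
    for th in (p[1],90):
        t=np.radians(th); l=92-p[0]; B=np.array([[-l*np.cos(t)+(31-p[2])*np.sin(t),y,l*np.sin(t)+(31-p[2])*np.cos(t)] for y in (-31,31)])/1000
        W=o["position"]+(T@B.T).T; print(th,proj(c,W).round(0).tolist(),W[:,2].round(4))
```

```text
w5 [16.4 86.8 -2.2  0.3] 14.5
86.8 [[204.0, 175.0], [294.0, 175.0]] [-0.001  -0.0009]
90 [[203.0, 170.0], [295.0, 170.0]] [0.0008 0.0008]
w5 [16.6 87.9 -2.3  0.2] 12.2
87.9 [[204.0, 173.0], [295.0, 173.0]] [-0.0002 -0.0001]
90 [[203.0, 169.0], [295.0, 169.0]] [0.001 0.001]
```

```bash
python3 -m creep '[{"translation":[0,0,0],"roll":0,"gripper":63},{"translation":[0,0,0],"roll":0,"gripper":65},{"translation":[0,0,0],"roll":0,"gripper":70},{"translation":[0,0,0],"roll":0,"gripper":80},{"translation":[0,0,-30],"roll":0,"gripper":84}]' 
python3 -m creep '[{"translation":[-15,0,-35],"roll":0,"gripper":84},{"translation":[-35,0,-70],"roll":0,"gripper":84},{"translation":[-35,0,-80],"roll":0,"gripper":84},{"translation":[-35,0,-80],"roll":0,"gripper":84},{"translation":[-35,0,-80],"roll":0,"gripper":84}]'
python3 - <<'E'
from fit import *
c=cam("wrist"); im=snap("wrist","w6.png"); r=viewer.recognise("wrist","tumbler"); print(r[:1]); togo(.5871,.03,.079,-7.6)
m=gc(im,r[0]["bbox"])
for nm,b in (("up",TUM),("lie",[(-.031,.031,-.046,.046,0,.062)])): print(nm,fit(c,m,b,(.587,.03,[-.13,-.2]),4))
E
```

```text
time: 14.43
position: [0.5811, 0.0313, 0.1008]
tool_rot: [0.753, 0.659, -0.005, -0.006]
ft_force: [0.1, 0.4, -0.8]
grip_width: 0.0764
grip_force: 0.0
time: 14.85
position: [0.5811, -0.0037, 0.1859]
tool_rot: [0.753, 0.658, -0.0, -0.001]
ft_force: [-0.6, 0.4, -0.2]
grip_width: 0.0838
grip_force: 0.0
[{'bbox': [202.1, 125.1, 93.2, 105.6], 'p': 0.96}]
go [ 33.8   2.9 105.2] roll 0.0 | t 14.95 pos [ 0.5803 -0.0032  0.1842] yaw -7.6 F [-1.03  0.93  0.25] w 84.1 gf 0.0
up (array([0.5844, 0.0141, 0.023 ]), np.float64(1.3), np.float64(0.041))
lie (array([5.853e-01, 3.000e-04, 7.400e-02]), np.float64(4.2), np.float64(0.235))
```

View pics/w6.png

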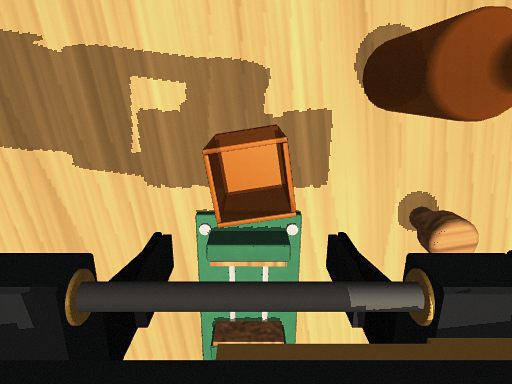

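The final view shows the tumbler standing upright and open at (204-296, 125-224), turned a few degrees relative to the clamp. I'll refine its pose from the rim corners.

Run:
```python
from fit import *
from scipy.optimize import least_squares
c=cam("wrist"); im=snap("wrist"); r=viewer.recognise("wrist","tumbler"); m=gc(im,r[0]["bbox"])
P=np.array([[204,152],[292,137],[217,223],[296,215]],float)
def f(p):
    q=proj(c,boxpts((-.031,.031,-.031,.031,.0919,.092),p))[1::2]; return (np.array([q[np.argmin(((q-x)**2).sum(1))] for x in P])-P).ravel()
for a in (-.2,0,.2):
    s=least_squares(f,[.584,.014,a]); print(s.x.round(4),np.degrees(s.x[2]).round(1),s.cost.round(1),s.fun.round(0))
print(fit(c,m,TUM,(.584,.014,[-.13,0,.1]),4)); togo(.5844,.0141,.07,-7.6)
```

```text
[ 0.5846  0.0151 -0.0041] -0.2 25.6 [-0. -5. -2. -1.  0.  4.  2.  2.]
[ 0.5846  0.0151 -0.0041] -0.2 25.6 [-0. -5. -2. -1.  0.  4.  2.  2.]
[ 0.5846  0.0151 -0.0041] -0.2 25.6 [-0. -5. -2. -1.  0.  4.  2.  2.]
(array([0.5844, 0.0142, 0.0246]), np.float64(1.4), np.float64(0.023))
go [ 17.7   2.  114.1] roll 0.0 | t 15.05 pos [ 0.5806 -0.0033  0.1841] yaw -7.6 F [0.2  0.25 0.14] w 83.9 gf 0.0
```

```bash
python3 -m creep '[{"translation":[17.7,2,5],"roll":-5,"gripper":84},{"translation":[17.7,2,35],"roll":-9,"gripper":84},{"translation":[17.7,2,70],"roll":-9,"gripper":84},{"translation":[17.7,2,100],"roll":-9,"gripper":84},{"translation":[17.7,2,117],"roll":-9,"gripper":84}]' >/dev/null
python3 -m creep '[{"translation":[0,0,1],"roll":0,"gripper":84},{"translation":[0,0,1],"roll":0,"gripper":70},{"translation":[0,0,1],"roll":0,"gripper":55},{"translation":[0,0,1],"roll":0,"gripper":50},{"translation":[0,0,1],"roll":0,"gripper":50}]' 10
python3 -m creep '[{"translation":[0,0,0],"roll":0,"gripper":50},{"translation":[0,0,0],"roll":0,"gripper":50},{"translation":[0,0,-10],"roll":0,"gripper":50},{"translation":[0,0,-35],"roll":0,"gripper":50},{"translation":[0,0,-65],"roll":0,"gripper":50}]'
python3 -m creep '[{"translation":[0,0,-5],"roll":0,"gripper":50},{"translation":[0,0,-5],"roll":0,"gripper":50}]' 
python3 -c "
from h import *
togo(.564,-.1245,.135,-7.6)"
```

```text
time: 15.88
position: [0.587, 0.013, 0.0696]
tool_rot: [0.698, 0.716, 0.0, 0.001]
ft_force: [-1.7, 0.1, 0.6]
grip_width: 0.0647
grip_force: 0.7
time: 16.3
position: [0.585, 0.0132, 0.1326]
tool_rot: [0.699, 0.716, -0.001, -0.002]
ft_force: [1.3, 0.3, -2.4]
grip_width: 0.0618
grip_force: 10.0
time: 16.47
position: [0.5885, 0.0128, 0.141]
tool_rot: [0.699, 0.716, 0.002, 0.003]
ft_force: [1.2, 0.7, -2.5]
grip_width: 0.062
grip_force: 10.0
go [-136.6  -27.9    5.9] roll 9.0 | t 16.47 pos [0.5885 0.0128 0.141 ] yaw 1.4 F [ 1.19  0.73 -2.49] w 62.0 gf 10.0
```

```bash
python3 -m creep '[{"translation":[-25,-5,0],"roll":2,"gripper":50},{"translation":[-60,-12,0],"roll":5,"gripper":50},{"translation":[-95,-20,0],"roll":8,"gripper":50},{"translation":[-125,-26,2],"roll":9,"gripper":50},{"translation":[-136,-28,4],"roll":9,"gripper":50}]' >/dev/null
python3 -m creep '[{"translation":[0,0,0],"roll":0,"gripper":50},{"translation":[0,0,0],"roll":0,"gripper":50},{"translation":[0,0,0],"roll":0,"gripper":50}]' >/dev/null
python3 - <<'E'
from fit import *
togo(.564,-.1245,.08,-7.6)
c=cam("wrist"); im=snap("wrist","w7.png")
P=boxpts((-.055,.055,-.17,.085,.0119,.012),(.564,-.1245,-.1326)); print("pred bed +y corners",proj(c,P)[[3,7]].round(0).tolist())
b,g,rr=[im[...,i].astype(int) for i in range(3)]; M=(g>rr+8)&(g>b); ys,xs=np.where(M); print(ys.min(),[(r,int(np.where(M[r])[0].min()),int(np.where(M[r])[0].max())) for r in range(ys.min(),ys.min()+25,4) if M[r].any()])
togo(.564,-.1245,.08,-7.6)
E
```

```text
go [-2.   3.1 53.5] roll 0.0 | t 17.13 pos [ 0.5612 -0.1222  0.1335] yaw -7.6 F [ 0.73 -0.27 -2.53] w 61.9 gf 10.0
pred bed +y corners [[181.0, 92.0], [325.0, 92.0]]
93 [(93, 183, 323), (97, 183, 323), (101, 183, 323), (105, 183, 323), (109, 183, 323), (113, 183, 322), (117, 184, 322)]
go [-2.3  2.9 53.7] roll 0.1 | t 17.18 pos [ 0.5615 -0.1219  0.1337] yaw -7.5 F [-0.25  0.57 -2.48] w 62.0 gf 10.0
```

```bash
python3 -m creep '[{"translation":[-1,2,10],"roll":0,"gripper":50},{"translation":[-2,3,25],"roll":0,"gripper":50},{"translation":[-2,3,38],"roll":0,"gripper":50},{"translation":[-2,3,46],"roll":0,"gripper":50},{"translation":[-2,3,50],"roll":0,"gripper":50}]'
python3 -m creep '[{"translation":[0,0,1],"roll":0,"gripper":50},{"translation":[0,0,2],"roll":0,"gripper":50},{"translation":[0,0,2],"roll":0,"gripper":50}]'
python3 -c "
from h import *
togo(.564,-.1245,.08,-7.6)"
```

```text
time: 17.6
position: [0.5638, -0.1246, 0.0825]
tool_rot: [0.752, 0.659, -0.001, -0.001]
ft_force: [0.3, 0.9, -1.8]
grip_width: 0.0619
grip_force: 10.0
time: 17.85
position: [0.5649, -0.1259, 0.0825]
tool_rot: [0.752, 0.659, 0.0, 0.0]
ft_force: [0.0, 0.2, -2.1]
grip_width: 0.0621
grip_force: 10.0
go [ 1.3 -1.   2.5] roll 0.0 | t 17.85 pos [ 0.5649 -0.1259  0.0825] yaw -7.6 F [ 0.05  0.24 -2.07] w 62.1 gf 10.0
```

```bash
for i in 1; do
python3 -m creep '[{"translation":[0,0,1],"roll":0,"gripper":50},{"translation":[0,0,1.5],"roll":0,"gripper":50},{"translation":[0,0,1.5],"roll":0,"gripper":50}]'
python3 -m creep '[{"translation":[0,0,1],"roll":0,"gripper":50},{"translation":[0,0,1.5],"roll":0,"gripper":50},{"translation":[0,0,1.5],"roll":0,"gripper":50}]'; done
```

```text
time: 18.1
position: [0.565, -0.1261, 0.0816]
tool_rot: [0.753, 0.659, 0.0, 0.001]
ft_force: [-0.3, 0.8, 1.9]
grip_width: 0.0618
grip_force: 10.0
time: 18.35
position: [0.5651, -0.126, 0.0814]
tool_rot: [0.753, 0.659, 0.001, 0.001]
ft_force: [-2.2, 2.2, 10.9]
grip_width: 0.0622
grip_force: 10.0
```

```bash
python3 -m creep '[{"translation":[0,0,-1.5],"roll":0,"gripper":50},{"translation":[0,0,-1.5],"roll":0,"gripper":64},{"translation":[0,0,-1.5],"roll":0,"gripper":70},{"translation":[0,0,-1.5],"roll":0,"gripper":78},{"translation":[0,0,-1.5],"roll":0,"gripper":82}]' 
python3 -m creep '[{"translation":[0,0,-15],"roll":0,"gripper":82},{"translation":[0,0,-40],"roll":0,"gripper":82},{"translation":[0,0,-75],"roll":0,"gripper":82},{"translation":[0,0,-110],"roll":0,"gripper":82},{"translation":[0,0,-130],"roll":0,"gripper":82}]' 
python3 -m creep '[{"translation":[-10,0,0],"roll":0,"gripper":60},{"translation":[-40,0,0],"roll":0,"gripper":50},{"translation":[-60,0,0],"roll":0,"gripper":45},{"translation":[-60,0,0],"roll":0,"gripper":45},{"translation":[-60,0,0],"roll":0,"gripper":45}]'
python3 - <<'E'
from fit import *
c=cam("wrist"); im=snap("wrist","w8.png"); r=viewer.recognise("wrist","tumbler"); print(r[:1],viewer.recognise("wrist","crank_handle")[:2])
m=gc(im,r[0]["bbox"]); U=[(-.031,.031,-.031,.031,.012,.104)]
p=fit(c,m,U,(.564,-.1245,[-.13]),4); d=p[0][:2]-[.564,-.1245]; th=-.1326; print(p,"clamp",(d[0]*np.cos(th)+d[1]*np.sin(th)).round(4),(-d[0]*np.sin(th)+d[1]*np.cos(th)).round(4))
th=-.1326; Rz=np.array([[np.cos(th),-np.sin(th)],[np.sin(th),np.cos(th)]])
h=np.array([.564,-.1245])+Rz@(np.array([0,-.13])+.075*np.array([np.cos(np.radians(210)),np.sin(np.radians(210))]))
print("handle",h.round(4),"wrist px top",proj(c,[[h[0],h[1],.125]]).round(0)); togo(h[0],h[1],.2,yaw())
viewer.camera("top"); viewer.camera("scene")
for n in("top","scene"): 
    for k in viewer.recognise(n,"crank_handle")[:2]: print(n,k,"pred top/bot px",proj(cam(n),[[*h,.125],[*h,.081]]).round(0).tolist())
E
```

```text
time: 18.77
position: [0.5645, -0.126, 0.0806]
tool_rot: [0.753, 0.659, -0.0, -0.0]
ft_force: [0.6, -0.3, 0.8]
grip_width: 0.0759
grip_force: 0.0
time: 19.18
position: [0.5658, -0.1265, 0.2141]
tool_rot: [0.752, 0.659, 0.001, 0.002]
ft_force: [0.7, -0.0, -0.1]
grip_width: 0.0819
grip_force: 0.0
time: 19.6
position: [0.5558, -0.1864, 0.2096]
tool_rot: [0.753, 0.658, -0.0, -0.001]
ft_force: [-0.2, 0.6, -0.7]
grip_width: 0.0568
grip_force: 0.0
[{'bbox': [208.1, 78.2, 86.2, 87.0], 'p': 0.69}] [{'bbox': [171.4, 247.5, 92.3, 92.0], 'p': 0.83}]
(array([ 0.5655, -0.1252, -0.1331]), np.float64(-7.6), np.float64(0.036)) clamp 0.0016 -0.0005
handle [ 0.4775 -0.2819] wrist px top [[171. 330.]]
go [-106.9  -65.     9.9] roll 0.0 | t 19.75 pos [ 0.556  -0.1846  0.2099] yaw -7.6 F [ 0.36 -0.5  -1.08] w 47.8 gf 0.0
scene {'bbox': [113.5, 203.6, 32.5, 26.6], 'p': 0.8} pred top/bot px [[118.0, 199.0], [121.0, 213.0]]
```

Run:
```python
from h import *
c=cam("scene"); S=lambda u,v,z:ray(c,u/1.5,v/1.5,z)[:2].round(3)
for nm,u,v,z in (("base right corner",137,520,0),("base top corner",90,403,0),("white base right",82,480,.04),("post foot",75,490,.05),("head right",20,295,.2),("head right",20,295,.3),("head bottom",20,335,.2),("head bottom",20,335,.3),("dark left",14,378,.03)): print(nm,z,S(u,v,z))
t=cam("top"); print("top handle pred",(proj(t,[[.4775,-.2819,.125]])*1.5).round(0)); T=lambda u,v,z:ray(t,u/1.5,v/1.5,z)[:2].round(3)
print("tray corners",T(697,190,.02),T(700,338,.02),"white",T(735,208,.05),T(740,315,.05),"post px(755,228)",[T(752,228,z) for z in (.1,.2,.3)])
```

```text
base right corner 0 [ 0.772 -0.476]
base top corner 0 [ 0.501 -0.467]
white base right 0.04 [ 0.694 -0.522]
post foot 0.05 [ 0.715 -0.535]
head right 0.2 [ 0.428 -0.506]
head right 0.3 [ 0.581 -0.509]
head bottom 0.2 [ 0.529 -0.527]
head bottom 0.3 [ 0.667 -0.527]
dark left 0.03 [ 0.404 -0.56 ]
top handle pred [[621. 363.]]
tray corners [ 0.766 -0.465] [ 0.512 -0.459] white [ 0.728 -0.511] [ 0.55 -0.51] post px(755,228) [array([ 0.685, -0.506]), array([ 0.668, -0.443]), array([ 0.651, -0.38 ])]
```

```bash
python3 -m creep '[{"translation":[-25,-15,0],"roll":7,"gripper":45},{"translation":[-55,-33,0],"roll":14,"gripper":45},{"translation":[-85,-51,0],"roll":21,"gripper":45},{"translation":[-107,-65,0],"roll":28,"gripper":45},{"translation":[-107,-65,0],"roll":35,"gripper":45}]' >/dev/null
python3 -m creep '[{"translation":[0,0,0],"roll":7,"gripper":45},{"translation":[0,0,0],"roll":14,"gripper":45},{"translation":[0,0,0],"roll":21,"gripper":45},{"translation":[0,0,0],"roll":25,"gripper":45},{"translation":[0,0,0],"roll":25,"gripper":45}]' >/dev/null
python3 -c "
from h import *
togo(.4775,-.2819,.108,-67.6)"
```

```text
go [ -0.3  -0.8 102.8] roll -0.0 | t 20.78 pos [ 0.4781 -0.2825  0.2108] yaw -67.6 F [-0.82 -0.35 -0.93] w 44.7 gf 0.0
```

```bash
python3 -m creep '[{"translation":[0,-0.5,30],"roll":0,"gripper":45},{"translation":[0,-0.5,60],"roll":0,"gripper":45},{"translation":[0,-0.5,85],"roll":0,"gripper":45},{"translation":[0,-0.5,98],"roll":0,"gripper":45},{"translation":[0,-0.5,102],"roll":0,"gripper":45}]'
python3 -m creep '[{"translation":[0,0,0],"roll":0,"gripper":30},{"translation":[0,0,0],"roll":0,"gripper":15},{"translation":[0,0,0],"roll":0,"gripper":10},{"translation":[0,0,0],"roll":0,"gripper":10},{"translation":[0,0,0],"roll":0,"gripper":10}]' 12
python3 -c "
from h import *
p=np.array([.5468,-.2533]); o=telemetry.get_obs(); print((np.array(o['position'][:2])-p)*1e3, yaw(), o['grip_width'],o['ft_force'])"
```

```text
time: 21.2
position: [0.4765, -0.281, 0.1062]
tool_rot: [0.981, 0.195, -0.002, -0.002]
ft_force: [0.0, 0.5, 0.1]
grip_width: 0.0453
grip_force: 0.0
time: 21.62
position: [0.4786, -0.284, 0.1101]
tool_rot: [0.981, 0.194, 0.001, 0.002]
ft_force: [-1.2, -2.6, 1.1]
grip_width: 0.0195
grip_force: 9.3
[-68.18708429 -30.67576089] -67.57236437682609 0.0194924582040264 [-1.24899645 -2.56616327  1.12130208]
```

```bash
cat > cr.py <<'E'
from h import *
p=np.array([.5468,-.2533]); o=telemetry.get_obs(); d=o['position'][:2]-p; f=o['ft_force']
a=np.degrees(np.arctan2(d[1],d[0]))+7.6; t=np.array([-d[1],d[0]])/np.hypot(*d)
print("t",round(o['time'],2),"crank deg",round((a-210)%360,1),"R",round(np.hypot(*d)*1e3,1),"yaw follow",round((yaw()+67.6)%360,1),"Ft",round(f[:2]@t,2),"Fr",round(f[:2]@d/np.hypot(*d),2),"Fz",round(f[2],2),"z",o['position'][2].round(4),"w",round(o['grip_width']*1e3,1),round(o['grip_force'],1))
E
python3 -m creep '[{"translation":[0.4,7.8,0],"roll":-6,"gripper":10},{"translation":[1.6,15.6,0],"roll":-12,"gripper":10},{"translation":[3.7,23.2,0],"roll":-18,"gripper":10},{"translation":[6.5,30.5,0],"roll":-24,"gripper":10},{"translation":[10,37.5,0],"roll":-30,"gripper":10}]' >/dev/null; python3 cr.py
```

```text
t 22.03 crank deg 30.2 R 74.9 yaw follow 30.2 Ft -2.8 Fr -1.57 Fz 3.96 z 0.11 w 19.3 12.0
```

Works well; Ft is about -2.8 N. I'll continue to roughly 85°.

```bash
python3 -m creep '[{"translation":[0.4,7.8,0],"roll":-6,"gripper":10},{"translation":[1.6,15.6,0],"roll":-12,"gripper":10},{"translation":[3.7,23.2,0],"roll":-18,"gripper":10},{"translation":[6.5,30.5,0],"roll":-24,"gripper":10},{"translation":[10,37.5,0],"roll":-30,"gripper":10}]' >/dev/null; python3 cr.py
python3 -m creep '[{"translation":[0.3,6.5,0],"roll":-5,"gripper":10},{"translation":[1.1,13,0],"roll":-10,"gripper":10},{"translation":[2.6,19.4,0],"roll":-15,"gripper":10},{"translation":[4.5,25.7,0],"roll":-20,"gripper":10},{"translation":[6.2,29.8,0],"roll":-23.4,"gripper":10}]' >/dev/null; python3 cr.py
```

```text
t 22.45 crank deg 59.8 R 74.6 yaw follow 60.3 Ft -3.59 Fr -2.67 Fz 5.41 z 0.11 w 19.2 12.0
t 22.87 crank deg 83.2 R 74.3 yaw follow 83.6 Ft -3.0 Fr -2.3 Fz 5.84 z 0.11 w 19.4 12.0
```

```bash
python3 -m creep '[{"translation":[0,3.9,0],"roll":-3,"gripper":10},{"translation":[0.3,7.8,0],"roll":-6,"gripper":10},{"translation":[0.7,11.7,0],"roll":-9,"gripper":10},{"translation":[1.2,14.4,0],"roll":-11,"gripper":10},{"translation":[1.2,14.4,0],"roll":-11,"gripper":10}]' >/dev/null; python3 cr.py
python3 -m creep '[{"translation":[0,1.3,0],"roll":-1,"gripper":10},{"translation":[0,2.6,0],"roll":-2,"gripper":10},{"translation":[0,2.6,0],"roll":-2,"gripper":10}]' >/dev/null; python3 cr.py
python3 -m creep '[{"translation":[0,1.3,0],"roll":-1,"gripper":10},{"translation":[0,2.6,0],"roll":-2,"gripper":10},{"translation":[0,2.6,0],"roll":-2,"gripper":10}]' >/dev/null; python3 cr.py
```

```text
t 23.28 crank deg 94.3 R 74.0 yaw follow 94.5 Ft -0.69 Fr -3.35 Fz 4.75 z 0.11 w 19.2 12.0
t 23.53 crank deg 96.0 R 74.0 yaw follow 96.5 Ft -1.92 Fr -2.61 Fz 6.1 z 0.11 w 19.5 12.0
t 23.78 crank deg 97.9 R 73.9 yaw follow 98.5 Ft -2.19 Fr -3.45 Fz 5.42 z 0.11 w 19.0 12.0
```

```bash
M='x'; python3 -m creep '[{"translation":[0,1.3,0],"roll":-1,"gripper":10},{"translation":[0,1.3,0],"roll":-1,"gripper":10}]' >/dev/null; python3 cr.py
python3 -m creep '[{"translation":[0,1.3,0],"roll":-1,"gripper":10},{"translation":[0,1.3,0],"roll":-1,"gripper":10}]' >/dev/null; python3 cr.py
python3 -m creep '[{"translation":[0,0.7,0],"roll":-0.5,"gripper":10},{"translation":[0,0.7,0],"roll":-0.5,"gripper":10}]' >/dev/null; python3 cr.py
```

```text
t 23.95 crank deg 98.9 R 73.9 yaw follow 99.5 Ft -1.51 Fr -3.83 Fz 4.48 z 0.11 w 19.7 12.0
t 24.12 crank deg 99.4 R 73.9 yaw follow 100.4 Ft -3.37 Fr -3.58 Fz 6.61 z 0.11 w 19.5 12.0
t 24.28 crank deg 99.4 R 73.9 yaw follow 100.9 Ft -5.71 Fr -4.17 Fz 6.34 z 0.11 w 19.5 12.0
```

```bash
python3 -m creep '[{"translation":[0,0.5,0],"roll":-0.3,"gripper":10},{"translation":[0,0.5,0],"roll":-0.3,"gripper":10}]' >/dev/null; python3 cr.py
for k in 1 2 3; do python3 -c "from h import viewer; viewer.camera('top')"; python3 cr.py; done
```

```text
t 24.45 crank deg 99.5 R 73.8 yaw follow 101.2 Ft -6.54 Fr -3.2 Fz 6.55 z 0.1099 w 19.7 12.0
t 24.5 crank deg 99.5 R 73.8 yaw follow 101.2 Ft -6.46 Fr -4.36 Fz 7.39 z 0.1099 w 19.6 12.0
t 24.55 crank deg 99.5 R 73.8 yaw follow 101.2 Ft -6.44 Fr -4.15 Fz 6.48 z 0.1099 w 19.5 12.0
t 24.6 crank deg 99.5 R 73.8 yaw follow 101.2 Ft -6.25 Fr -4.42 Fz 6.38 z 0.11 w 19.7 12.0
```

```bash
python3 -m creep '[{"translation":[0,-0.7,0],"roll":0,"gripper":10},{"translation":[0,-1.2,0],"roll":0,"gripper":20},{"translation":[0,-1.2,0],"roll":0,"gripper":30},{"translation":[0,-1.2,0],"roll":0,"gripper":42},{"translation":[0,-1.2,0],"roll":0,"gripper":45}]' >/dev/null; python3 cr.py
python3 -m creep '[{"translation":[0,0,-10],"roll":0,"gripper":45},{"translation":[0,0,-40],"roll":0,"gripper":45},{"translation":[0,0,-75],"roll":0,"gripper":45},{"translation":[0,0,-110],"roll":0,"gripper":45},{"translation":[0,0,-140],"roll":0,"gripper":45}]' >/dev/null
python3 -m creep '[{"translation":[0,0,0],"roll":7,"gripper":45},{"translation":[0,0,0],"roll":14,"gripper":45},{"translation":[0,0,0],"roll":21,"gripper":45},{"translation":[0,0,0],"roll":28,"gripper":45},{"translation":[0,0,0],"roll":30,"gripper":45}]' >/dev/null; python3 cr.py
python3 - <<'E'
from fit import *
U=[(-.031,.031,-.031,.031,.012,.104)]
for n in ("scene","top","wrist"):
    c=cam(n); im=snap(n,n+"_end.png")
    for k in viewer.recognise(n,"tumbler")[:1]:
        p=fit(c,gc(im,k["bbox"]),U,(.564,-.11,[-.13]),4); d=p[0][:2]-[.564,-.1245]; th=-.1326
        print(n,round(k["p"],2),np.round(k["bbox"]),p,"clamp",(d[0]*np.cos(th)+d[1]*np.sin(th)).round(4),(-d[0]*np.sin(th)+d[1]*np.cos(th)).round(4))
    h=viewer.recognise(n,"crank_handle")[:1]; print(n,h)
    for a in (94,99.5): 
        t=np.radians(210+a-7.6); print(a,proj(c,[[.5468+.075*np.cos(t),-.2533+.075*np.sin(t),.125]]).round(1).tolist(),end=" ")
E
```

```text
t 25.02 crank deg 100.6 R 76.4 yaw follow 101.2 Ft -0.7 Fr -0.26 Fz -0.0 z 0.1091 w 32.8 0.0
t 25.85 crank deg 100.5 R 76.1 yaw follow 70.9 Ft -1.0 Fr -0.3 Fz -0.97 z 0.2497 w 44.8 0.0
scene 0.59 [180. 190.  29.  48.] (array([ 0.5647, -0.1119, -0.1459]), np.float64(-8.4), np.float64(0.073)) clamp -0.001 0.0126
scene [{'bbox': [118.6, 220.4, 27.2, 26.2], 'p': 0.75}]
94 [[118.4, 226.9]] 99.5 [[120.8, 227.8]] top 0.69 [301. 121.  21.  18.] (array([ 0.564, -0.11 , -0.13 ]), np.float64(-7.4), np.float64(1.0)) clamp -0.0019 0.0144
top [{'bbox': [386.1, 188.5, 44.3, 29.6], 'p': 0.79}]
94 [[429.3, 196.6]] 99.5 [[427.7, 193.9]] wrist [{'bbox': [195.6, 97.1, 64.1, 105.5], 'p': 0.66}]
94 [[239.4, 197.7]] 99.5 [[247.0, 194.2]]
```

The scene fit puts the tumbler upright at clamp y of about 13 mm. That is 1-2 mm from the 14 mm of a tumbler against the fixed jaw, and the gripper is clear of everything. Handing in.

```bash
python3 -c "
from rig import hand_in; print(hand_in())"
```

```text
the job is handed in; nothing more can be done
None
```

I handed the job in at about 26 s of the 72 s allowed: the tumbler stands mouth-up in the clamp with the jaws cranked shut on two flat sides, squeezed at an estimated 20 N, and the gripper is clear; no verdict came back.

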